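# Press down the safety domes along a row of filled jars

## Robot

A 7-joint arm with a two-finger parallel gripper is mounted at the origin on the work surface. World frame = base frame: x ahead of the robot, y to its left, z up, the work surface at z = 0. Lengths are in m, angles in rad, forces in N, time in s.
With the tool pointing down it reaches from about 0.4 to 0.85 m from the base axis. Payload 6.9 kg.
Tool frame: the origin (TCP) lies midway between the tips of the shut fingers; the grasp point (between the pads) lies 19 mm behind it; z points along the fingers, y is the line along which they close (so a half turn about z gives the same grasp; the last joint's range is limited). The gripper opens to 85 mm and grips with 20 to 120 N. Pads are 22 mm wide; open, the fingers measure 114 mm over their backs; the gripper's body (76 mm by 85 mm) begins 54 mm behind the grasp point. The pads swing forward as they close: fully open they stand 13 mm farther back than shut.
Start: joints at [1.393, 0.507, -0.238, 1.5, 0.126, 1.149, -0.155], TCP at [0.174, -0.6, 0.231] pointing down, gripper open.
Joint ranges: [-3.08, 3.08], [-0.24, 2.05], [-1.43, 1.35], [0, 2.5], [-1.52, 4.66], [0.17, 1.96], [-2.89, 2.89]. Speed limits (rad/s): [2.39, 2.39, 3.14, 3.14, 3.14, 3.14, 3.14].

## Interface

Orientations are given as a unit quaternion [w, x, y, z].
In Python, from station import monitor, cams, workorder gives the robot as it stands.
- The arm moves only by the tool arm_command, never from a script. Its argument "deltas" is one flat list of numbers, 7 for each row, row after row: the shift along the tool's x, y, z in cm, then the turn, a rotation vector about the tool's x, y, z in rad, then the opening, from 0 (shut) to 1 (fully open). In form: [x, y, z, ax, ay, az, jaw, x, y, z, ax, ay, az, jaw, ...]. A call has 1 to 20 rows; each row is the pose to reach, as a shift and turn from the pose commanded when the call began, along the tool's axes at that moment; what a row does not reach only later rows make up. A row lasts 1/8 s, in which the tool goes at most 62.5 mm and 10.7 degrees, less where a joint would pass 70% of its speed; a pose out of reach is approached as far as the arm can. A call with a gripper value outside its range is refused whole. The fingers move at their own pace and stop on an object; "newtons" is the grip in N (left out, the last holds). Time passes only in rows, so rows that repeat a pose let the fingers close. It gives the time, the measured TCP pose, the force, the opening and the grip force at its end, in the units of the state.
- monitor.observe(): the state, without advancing time (a new reading comes with each control period).
- cams.capture(name): name is "scene" or "side" or "wrist"; returns a dict with "image" (384x512x3 uint8, blue, green, red), "fx", "fy", "cx", "cy" (pixels), "R" (3x3) and "t" (3): a world point X has camera coordinates R X + t. Camera axes: x right, y down, z forward; pixel columns grow to the right and rows downward; lengths in m; the calibration is good to about 2 mm. A picture is of the moment at which its call begins. There is no depth.
- workorder.job_done(): hands the job in; it is judged then, once.
The state is a dict: "t": time; "qpos": joint angles; "joint_velocities": joint speeds; "effort": joint torques, N m; "ee_pos": TCP position; "eef_rot": TCP orientation; "contact_force": force on the tool from outside, world axes, zero at the start; "wrist_torque": the same for the moment, N m; "grip_width": opening from 0.0 (shut) to 1.0 (fully open); "gripper_force": force on a finger pad.
Only numpy, scipy, OpenCV 4.12 (cv2) and the standard library are available. Lean on these libraries where they do the work, as an engineer would, in place of code of your own. Each camera call takes 0.05 s, during which the arm holds its last target. There are 200 camera calls.

## Task

The four filled, lidded jars in the row on the cooling board still have their safety domes standing up: run along the row from the robot's left end to its right end with a fingertip and press each dome in turn gently flat into its lid, where it stays. Glide from lid to lid with the fingertips never more than a hand's width (about 10 cm) above the tallest lid until the last dome is down. The jars are only touched: leave them, and everything else, standing where they are, and take the hand away clear at the end.

Things in the scene. Friction and masses are not known exactly. Their poses are not given: they have to be found in the camera images.
- board: Wooden cooling board, fixed, 240 x 560 mm, its top face 20 mm above the table. Origin: centre of the underside, on the table; z up; y runs along its length (its +y end is the one towards the robot's left), x across it. The row of four jars runs along y at about x = +30 mm; neighbours stand 85 to 105 mm apart, each up to about 12 mm off the straight line.
- jar_a: Filled round glass jar with a plain gold-coloured twist-off lid, tallest of the four: glass 70 mm in diameter, lid 66 mm in diameter, rim of the lid 125 mm above the jar's foot; stands loose on the board, 0.25 to 0.7 kg. Origin: centre of the foot (on the board's top face); z up; its y axis runs roughly along the row (towards the robot's left). Its place in the row changes.
- dome_a (a joint): Safety dome in the middle of the lid of jar_a: 28 mm wide cap, 3.2 mm high over the rim of the lid. Joint value: how far it has been pressed down, 0 (standing up) to 0.003 m (flat with the lid, at its stop). It gives way at about 3 N, has no spring and stays where it is left.
- top_a (a point): The crown of the dome of jar_a, on the jar's axis; it goes down with the dome. As the episode starts it is 128 mm above the jar's foot.
- jar_b: Filled round glass jar with a plain gold-coloured twist-off lid, second tallest of the four: glass 74 mm in diameter, lid 70 mm in diameter, rim of the lid 108 mm above the jar's foot; stands loose on the board, 0.25 to 0.7 kg. Origin: centre of the foot (on the board's top face); z up; its y axis runs roughly along the row (towards the robot's left). Its place in the row changes.
- dome_b (a joint): Safety dome in the middle of the lid of jar_b: 28 mm wide cap, 3.2 mm high over the rim of the lid. Joint value: how far it has been pressed down, 0 (standing up) to 0.003 m (flat with the lid, at its stop). It gives way at about 3 N, has no spring and stays where it is left.
- top_b (a point): The crown of the dome of jar_b, on the jar's axis; it goes down with the dome. As the episode starts it is 111 mm above the jar's foot.
- jar_c: Filled round glass jar with a plain gold-coloured twist-off lid, shortest and widest of the four: glass 78 mm in diameter, lid 74 mm in diameter, rim of the lid 88 mm above the jar's foot; stands loose on the board, 0.25 to 0.7 kg. Origin: centre of the foot (on the board's top face); z up; its y axis runs roughly along the row (towards the robot's left). Its place in the row changes.
- dome_c (a joint): Safety dome in the middle of the lid of jar_c: 28 mm wide cap, 3.2 mm high over the rim of the lid. Joint value: how far it has been pressed down, 0 (standing up) to 0.003 m (flat with the lid, at its stop). It gives way at about 3 N, has no spring and stays where it is left.
- top_c (a point): The crown of the dome of jar_c, on the jar's axis; it goes down with the dome. As the episode starts it is 91 mm above the jar's foot.
- jar_d: Filled round glass jar with a plain gold-coloured twist-off lid, narrowest of the four: glass 66 mm in diameter, lid 62 mm in diameter, rim of the lid 98 mm above the jar's foot; stands loose on the board, 0.25 to 0.7 kg. Origin: centre of the foot (on the board's top face); z up; its y axis runs roughly along the row (towards the robot's left). Its place in the row changes.
- dome_d (a joint): Safety dome in the middle of the lid of jar_d: 28 mm wide cap, 3.2 mm high over the rim of the lid. Joint value: how far it has been pressed down, 0 (standing up) to 0.003 m (flat with the lid, at its stop). It gives way at about 3 N, has no spring and stays where it is left.
- top_d (a point): The crown of the dome of jar_d, on the jar's axis; it goes down with the dome. As the episode starts it is 101 mm above the jar's foot.
- spare_lid: Bystander: loose lid, 70 mm in diameter, 13 mm high, lying on the board on the robot's side of the row. Origin: centre of its underside.
- teaspoon: Bystander: steel teaspoon, 150 mm, lying on the board on the robot's side of the row, origin on its underside.
- empty_jar: Bystander: open glass jar without a lid, 66 mm in diameter, 100 mm high, on the board beyond the right-hand end of the row. Origin: centre of its foot.
- funnel: Bystander: steel jar funnel, 92 mm wide mouth up, 75 mm high, on the board beyond the left-hand end of the row. Origin: centre of its foot.
- checked_jar_1: Bystander: closed jar, 66 mm in diameter, 85 mm high, lid already flat, on the table beyond the board, away from the robot. Origin: centre of its foot.
- checked_jar_2: Bystander: like checked_jar_1, beside it.
- label_roll: Bystander: roll of paper labels lying flat on the table beyond the board, away from the robot, 76 mm in diameter, 50 mm high. Origin: centre of its underside.
- mug: Bystander: white mug, 76 mm in diameter, 90 mm high, on the table beyond the board, away from the robot. Origin: centre of its foot.
There are look-alikes about, which are no part of the job. Leave any green or orange look-alike of the jar_b alone.

How it is judged:
On the way, in this order (a step that is already met when the one before it is completed fails the run):
1. 1 of the four domes pressed flat (value of joint any of dome_a, dome_b, dome_c, dome_d above 0.0022 m), for 0.1 s.
2. 2 of the four domes pressed flat ((value of joint each of dome_a, dome_b above 0.0022 m or value of joint each of dome_a, dome_c above 0.0022 m or value of joint each of dome_a, dome_d above 0.0022 m or value of joint each of dome_b, dome_c above 0.0022 m or value of joint each of dome_b, dome_d above 0.0022 m or value of joint each of dome_c, dome_d above 0.0022 m)), for 0.1 s.
3. 3 of the four domes pressed flat ((value of joint each of dome_a, dome_b, dome_c above 0.0022 m or value of joint each of dome_a, dome_b, dome_d above 0.0022 m or value of joint each of dome_a, dome_c, dome_d above 0.0022 m or value of joint each of dome_b, dome_c, dome_d above 0.0022 m)), for 0.1 s.
4. 4 of the four domes pressed flat (value of joint each of dome_a, dome_b, dome_c, dome_d above 0.0022 m), for 0.1 s.
At the end, for the whole second after the job is handed in: All four domes are pressed at least 2.2 mm of their 3 mm; the four jars stand upright (within 0.1 rad), at rest and within 20 mm of where they were, and the bystanders within 30 mm of where they were (value of joint each of dome_a, dome_b, dome_c, dome_d above 0.0022 m and distance of each of jar_a, jar_b, jar_c, jar_d from where it was at the start of the episode below 0.02 m and angle between each of jar_a, jar_b, jar_c, jar_d's own z axis and vertical below 0.1 rad and linear speed of each of jar_a, jar_b, jar_c, jar_d below 0.02 m/s and distance of each of spare_lid, teaspoon, empty_jar, funnel, checked_jar_1, checked_jar_2, label_roll, mug from where it was at the start of the episode below 0.03 m); the robot touches nothing.
It fails at once if a dome is pressed before that of a jar further to the robot's left in the row ((value of joint dome_b above 0.0015 m and value of joint dome_a below 0.0015 m and y of jar_b in the frame of jar_a below -0.03 m) or (value of joint dome_c above 0.0015 m and value of joint dome_a below 0.0015 m and y of jar_c in the frame of jar_a below -0.03 m) or (value of joint dome_d above 0.0015 m and value of joint dome_a below 0.0015 m and y of jar_d in the frame of jar_a below -0.03 m) or (value of joint dome_a above 0.0015 m and value of joint dome_b below 0.0015 m and y of jar_a in the frame of jar_b below -0.03 m) or (value of joint dome_c above 0.0015 m and value of joint dome_b below 0.0015 m and y of jar_c in the frame of jar_b below -0.03 m) or (value of joint dome_d above 0.0015 m and value of joint dome_b below 0.0015 m and y of jar_d in the frame of jar_b below -0.03 m) or (value of joint dome_a above 0.0015 m and value of joint dome_c below 0.0015 m and y of jar_a in the frame of jar_c below -0.03 m) or (value of joint dome_b above 0.0015 m and value of joint dome_c below 0.0015 m and y of jar_b in the frame of jar_c below -0.03 m) or (value of joint dome_d above 0.0015 m and value of joint dome_c below 0.0015 m and y of jar_d in the frame of jar_c below -0.03 m) or (value of joint dome_a above 0.0015 m and value of joint dome_d below 0.0015 m and y of jar_a in the frame of jar_d below -0.03 m) or (value of joint dome_b above 0.0015 m and value of joint dome_d below 0.0015 m and y of jar_b in the frame of jar_d below -0.03 m) or (value of joint dome_c above 0.0015 m and value of joint dome_d below 0.0015 m and y of jar_c in the frame of jar_d below -0.03 m)).
It fails at once if a jar of the row is lifted, carried or shoved more than 20 mm, or tipped (height (world z) of any of jar_a, jar_b, jar_c, jar_d above 0.03 m or distance of any of jar_a, jar_b, jar_c, jar_d from where it was at the start of the episode above 0.02 m or angle between any of jar_a, jar_b, jar_c, jar_d's own z axis and vertical above 0.2 rad).
It fails at once if a jar is pressed hard (more than 35 N) (contact force between the fingers and jar_a above 35 N or contact force between the fingers and jar_b above 35 N or contact force between the fingers and jar_c above 35 N or contact force between the fingers and jar_d above 35 N).
It fails at once if between the first and the last dome the fingertips rise more than about 11 cm above the tallest lid (value of joint any of dome_a, dome_b, dome_c, dome_d above 0.0022 m and not (value of joint each of dome_a, dome_b, dome_c, dome_d above 0.0022 m) and height (world z) of the grasp point above 0.276 m).
It fails at once if something else on the board or table is shoved more than 30 mm, lifted or knocked over (distance of any of spare_lid, teaspoon, empty_jar, funnel, checked_jar_1, checked_jar_2, label_roll, mug from where it was at the start of the episode above 0.03 m).
It also fails if it takes over 58 s, if anything falls off the work surface, if the arm or the gripper's body presses on something with over 40 N, if the wrist force passes 120 N, or if a joint passes its speed limit or range.

## Working session

There is one attempt and no reset: what is moved stays moved. The work goes in short steps, Python scripts to look and compute and a tool call to move; the robot and the scene stay as the last step left them, time stands still between calls to the robot, and variables do not carry over. Pictures are saved under pics/ and viewed, at most 10 in all, crops included, and the job is handed in when it is done.

Besides the shell and the picture viewer there is one more tool, called after "Request:" in YAML: its name, and indented under it one key for each argument. arm_command: Moves the arm, as the interface text tells. Its arguments: {"type":"object","properties":{"deltas":{"type":"array"},"newtons":{"type":"number"}},"required":["deltas"]}

```bash
mkdir -p pics
python3 - <<'E'
from station import monitor, cams
import cv2,pickle
s=monitor.observe(); print({k:s[k] for k in('t','ee_pos','eef_rot','contact_force','grip_width')})
d={}
for n in('scene','side'):
    d[n]=c=cams.capture(n); cv2.imwrite(f'pics/{n}0.png',cv2.resize(c['image'],(800,600),interpolation=cv2.INTER_CUBIC))
    print(n,c['fx'],c['cx'],c['cy'],(-c['R'].T@c['t']).round(3),c['R'].round(3).tolist())
pickle.dump(d,open('d0.pkl','wb'))
E
```

```text
{'t': 0.0, 'ee_pos': array([ 0.17419977, -0.59971416,  0.23042687]), 'eef_rot': array([-8.76906157e-04,  9.90016543e-01,  1.40948421e-01, -1.36004415e-04]), 'contact_force': array([-0.44261925, -0.55923601, -0.41076206]), 'grip_width': 0.9996285213166332}
scene 386.84790702390535 259.3717060274647 191.96036460989464 [1.19  0.13  0.708] [[-0.143, 0.99, -0.02], [0.711, 0.088, -0.698], [-0.689, -0.114, -0.716]]
side 452.97670126775574 253.02085156168712 192.35959599414224 [0.133 0.903 0.789] [[-0.888, -0.459, 0.008], [-0.263, 0.495, -0.828], [0.376, -0.737, -0.561]]
```

View pics/scene0.png

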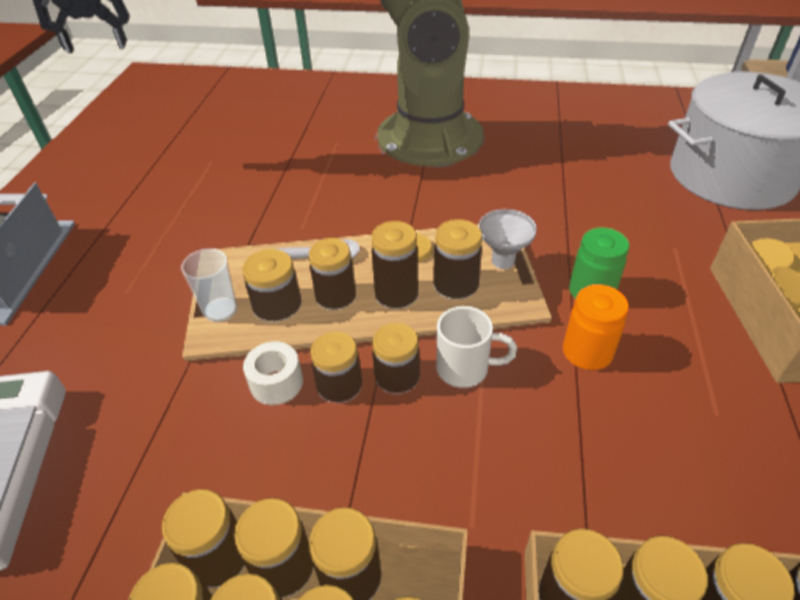

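View pics/side0.png

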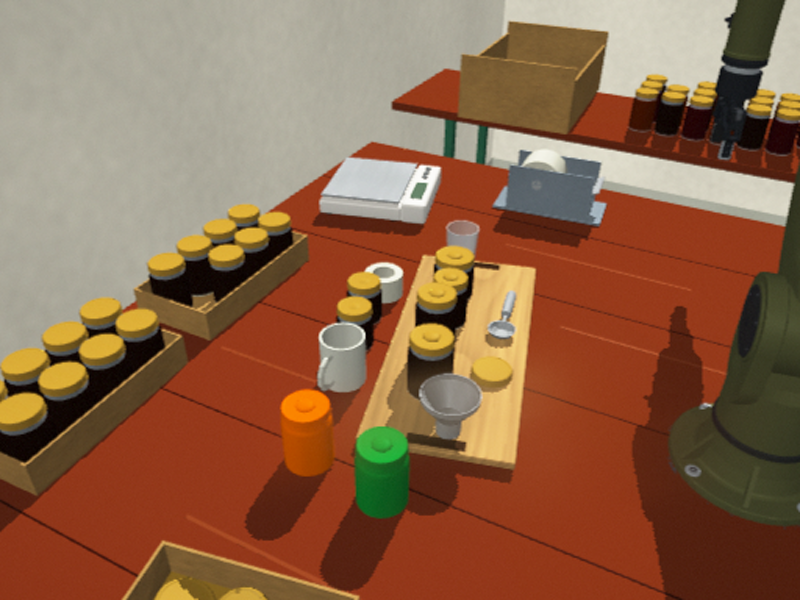

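The scene view looks back toward the robot, so the robot's left is image right. The row's gold lids, left to right for the robot, are at (458,232), (395,234), (332,252) and (270,265) in the enlarged scene picture. In the side view they are at (431,341), (437,297), (452,280) and (455,258).

Look-alikes that don't fit:
- The green jar (600,255) and orange jar (597,310) are off the board.
- The checked jars (334,350) and (396,343) are on the table.

I'll confirm with one enlarged crop.

Run:
```python
import cv2,pickle,numpy as np
d=pickle.load(open('d0.pkl','rb'))
a=d['scene']['image'][135:210,150:320]; b=d['side']['image'][150:235,250:320]
A=cv2.resize(a,None,fx=4.7,fy=4.7,interpolation=cv2.INTER_CUBIC)
B=cv2.resize(b,None,fx=2.8,fy=2.8,interpolation=cv2.INTER_CUBIC)
out=np.zeros((A.shape[0]+B.shape[0],A.shape[1],3),np.uint8); out[:A.shape[0]]=A; out[A.shape[0]:,:B.shape[1]]=B
cv2.imwrite('pics/crop1.png',out); print(out.shape,A.shape)
for n in d:
    hsv=cv2.cvtColor(d[n]['image'],cv2.COLOR_BGR2HSV)
    m=cv2.inRange(hsv,(15,140,110),(30,255,255))
    k,l,st,c=cv2.connectedComponentsWithStats(m)
    print(n,[(st[i].tolist(),c[i].round(1).tolist()) for i in range(1,k) if st[i,4]>60 and 130<c[i][1]<240 and 150<c[i][0]<330])
```

```text
(590, 799, 3) (352, 799, 3)
scene [([238, 141, 38, 27, 647], [255.7, 153.1]), ([279, 140, 29, 23, 528], [292.9, 151.0]), ([198, 152, 26, 21, 424], [210.2, 162.2]), ([155, 160, 32, 24, 594], [170.7, 171.2]), ([238, 207, 30, 24, 576], [252.6, 218.5]), ([198, 212, 31, 25, 594], [213.0, 224.2])]
side [([260, 158, 47, 80, 1471], [281.3, 192.6]), ([222, 174, 21, 15, 242], [231.9, 180.7]), ([216, 190, 22, 16, 280], [226.0, 197.0]), ([237, 203, 20, 58, 87], [244.6, 238.3]), ([310, 213, 18, 10, 93], [318.2, 218.3]), ([301, 227, 28, 24, 500], [314.4, 238.2])]
```

View pics/crop1.png

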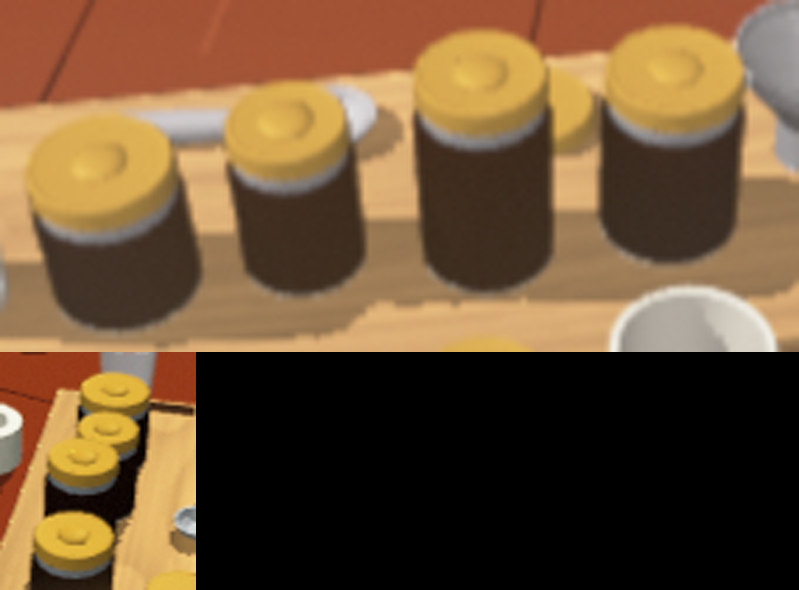

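The crop shows four domed gold lids standing up in the row, and nothing green or orange among them. The domes are at (675,66), (481,72), (285,118) and (98,160) in the scene part, and (73,535), (83,457), (108,430) and (115,391) in the side part. The second jar looks tallest and the fourth widest and shortest.

```bash
cat > h.py <<'E'
import numpy as np
from scipy.spatial.transform import Rotation as Ro
def ray(c,p):
    v=c['R'].T@np.array([(p[0]-c['cx'])/c['fx'],(p[1]-c['cy'])/c['fy'],1]); return -c['R'].T@c['t'],v/np.linalg.norm(v)
def plane(c,p,z): o,v=ray(c,p); return o+v*(z-o[2])/v[2]
def tri(rs):
    A=[np.eye(3)-np.outer(v,v) for o,v in rs]; return np.linalg.solve(sum(A),sum(a@o for a,(o,v) in zip(A,rs)))
def rot(s): q=s['eef_rot']; return Ro.from_quat([q[1],q[2],q[3],q[0]])
E
python3 - <<'E'
import pickle,numpy as np
from h import *
from station import monitor
d=pickle.load(open('d0.pkl','rb')); S=[(675,66),(481,72),(285,118),(98,160)]; T=[(73,535),(83,457),(108,430),(115,391)]
h=dict(b=.131,a=.148,d=.121,c=.111)
r=rot(monitor.observe()); e=monitor.observe()['ee_pos']; print(r.as_matrix().round(3).tolist())
for s,t,n in zip(S,T,h):
    s=((s[0]+.5)/4.7-.5+150,(s[1]+.5)/4.7-.5+135); t=((t[0]+.5)/2.8-.5+250,(t[1]-352+.5)/2.8-.5+150)
    p=tri([ray(d['scene'],s),ray(d['side'],t)]); z=h[n]
    q1,q2=plane(d['scene'],s,z),plane(d['side'],t,z)
    print(n,p.round(3),q1.round(3),q2.round(3))
E
```

```text
[[0.96, 0.279, -0.0], [0.279, -0.96, 0.002], [-0.0, -0.002, -1.0]]
b [0.483 0.096 0.129] [0.486 0.097 0.131] [0.482 0.098 0.131]
a [0.517 0.004 0.145] [0.522 0.006 0.148] [0.515 0.007 0.148]
d [ 0.532 -0.092  0.117] [ 0.536 -0.091  0.121] [ 0.529 -0.086  0.121]
c [ 0.562 -0.181  0.107] [ 0.567 -0.179  0.111] [ 0.56  -0.175  0.111]
```

The triangulated heights confirm the order b, a, d, c. Next I'll swing round to hover over jar_b with the fingers shut and the yaw aligned to the world axes.

Request:
arm_command:
  deltas: [4.8,-1.9,-0.4,0,0,0.035,0,9.6,-3.7,-0.8,0,0,0.07,0,14.4,-5.6,-1.1,0,0,0.105,0,19.2,-7.5,-1.5,0,0,0.14,0,24,-9.3,-1.9,0,0,0.175,0,28.7,-11.2,-2.3,0,0,0.21,0,33.5,-13,-2.6,0,0,0.245,0,38.3,-14.9,-3,0,0,0.283,0,39.5,-19.7,-2.8,0,0,0.283,0,40.7,-24.5,-2.6,0,0,0.283,0,41.9,-29.3,-2.4,0,0,0.283,0,43.1,-34.1,-2.2,0,0,0.283,0,44.3,-38.9,-2,0,0,0.283,0,45.5,-43.7,-1.7,0,0,0.283,0,46.7,-48.5,-1.4,0,0,0.283,0,48,-53.3,-1.2,0,0,0.283,0,49.2,-58.3,-1,0,0,0.283,0,49.2,-58.3,-1,0,0,0.283,0,49.2,-58.3,-1,0,0,0.283,0,49.2,-58.3,-1,0,0,0.283,0]

```text
t: 2.6
ee_pos: [0.4843, 0.0955, 0.2411]
eef_rot: [0.0, 1.0, -0.001, -0.0]
contact_force: [0.3, -0.4, 0.5]
grip_width: -0.001
gripper_force: 0.0
```

Run:
```python
from station import monitor, cams
from h import *
import cv2,pickle
s=monitor.observe(); print(s['t'],s['ee_pos'].round(4),rot(s).as_matrix().round(3).tolist(),s['contact_force'].round(2))
c=cams.capture('wrist'); pickle.dump(c,open('w.pkl','wb')); cv2.imwrite('pics/w1.png',c['image'])
for n,p in dict(b=(.484,.097,.131),a=(.518,.006,.148),d=(.532,-.089,.121),c=(.563,-.178,.111)).items():
    q=c['R']@np.array(p)+c['t']; print(n,(q[0]/q[2]*c['fx']+c['cx'],q[1]/q[2]*c['fy']+c['cy']))
```

```text
2.6 [0.4843 0.0955 0.2411] [[1.0, -0.003, -0.0], [-0.003, -1.0, -0.001], [-0.0, 0.001, -1.0]] [ 0.29 -0.4   0.53]
b (np.float64(254.08584795908232), np.float64(183.88998532490692))
a (np.float64(362.53415218158557), np.float64(150.6593867670532))
d (np.float64(457.8522333685303), np.float64(129.64411120354035))
c (np.float64(555.3848904112085), np.float64(93.56932416669017))
```

View pics/w1.png

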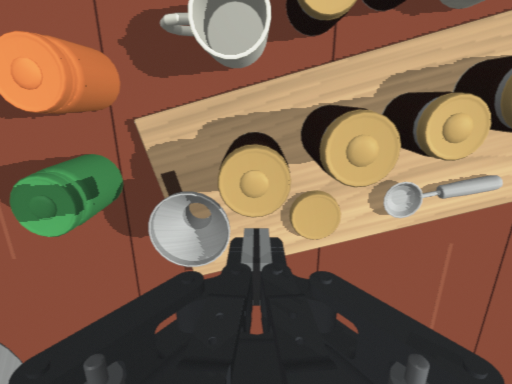

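The wrist view confirms it: b's dome is at (254,183), a's at (364,151) and d's at (459,127), within 3 px of the predictions. I'll descend on b.

Request:
arm_command:
  deltas: [0,-0.1,2,0,0,0,0,0,-0.1,4.5,0,0,0,0,0,-0.1,7,0,0,0,0,0,-0.1,9,0,0,0,0,0,-0.1,10.3,0,0,0,0,0,-0.1,10.7,0,0,0,0,0,-0.1,10.9,0,0,0,0,0,-0.1,11,0,0,0,0,0,-0.1,11.1,0,0,0,0,0,-0.1,11.1,0,0,0,0,0,-0.1,11.1,0,0,0,0]

```text
t: 4.03
ee_pos: [0.4845, 0.098, 0.1306]
eef_rot: [-0.0, 1.0, -0.0, 0.0]
contact_force: [0.8, -0.4, 2.3]
grip_width: 0.001
gripper_force: 1.2
```

Request:
arm_command:
  deltas: [0,0,0.05,0,0,0,0,0,0,0.1,0,0,0,0,0,0,0.15,0,0,0,0,0,0,0.2,0,0,0,0,0,0,0.25,0,0,0,0,0,0,0.25,0,0,0,0]

```text
t: 4.78
ee_pos: [0.4845, 0.098, 0.1282]
eef_rot: [-0.0, 1.0, -0.0, 0.0]
contact_force: [1.3, -0.5, 6.4]
grip_width: -0.003
gripper_force: 3.3
```

Request:
arm_command:
  deltas: [0,0,0.05,0,0,0,0,0,0,0.1,0,0,0,0,0,0,0.1,0,0,0,0]

```text
t: 5.15
ee_pos: [0.4845, 0.0981, 0.1281]
eef_rot: [0.0, 1.0, -0.0, 0.001]
contact_force: [-2.3, -0.6, 16.9]
grip_width: 0.001
gripper_force: 8.4
```

b is at its stop (17 N, z 0.1281). Next I lift straight up, glide to a and press it.

Request:
arm_command:
  deltas: [0,0,-1,0,0,0,0,0,0,-3,0,0,0,0,0,0,-5.5,0,0,0,0,0.8,2.3,-5.5,0,0,0,0,1.7,4.6,-5.5,0,0,0,0,2.5,6.9,-5.5,0,0,0,0,3.4,9.2,-5.5,0,0,0,0,3.4,9.2,-5.5,0,0,0,0,3.4,9.2,-4.2,0,0,0,0,3.4,9.2,-3,0,0,0,0,3.4,9.2,-2.5,0,0,0,0,3.4,9.2,-2.3,0,0,0,0,3.4,9.2,-2.2,0,0,0,0,3.4,9.2,-2.1,0,0,0,0,3.4,9.2,-2.05,0,0,0,0,3.4,9.2,-2,0,0,0,0,3.4,9.2,-1.95,0,0,0,0,3.4,9.2,-1.9,0,0,0,0,3.4,9.2,-1.9,0,0,0,0]

```text
t: 7.52
ee_pos: [0.5183, 0.006, 0.1458]
eef_rot: [-0.0, 1.0, -0.0, 0.0]
contact_force: [0.3, -0.3, 2.8]
grip_width: -0.001
gripper_force: 1.0
```

Request:
arm_command:
  deltas: [0,0,0.05,0,0,0,0,0,0,0.1,0,0,0,0,0,0,0.15,0,0,0,0,0,0,0.15,0,0,0,0]

```text
t: 8.02
ee_pos: [0.5184, 0.006, 0.1451]
eef_rot: [0.0, 1.0, -0.0, 0.001]
contact_force: [-2.3, 0.3, 11.2]
grip_width: 0.001
gripper_force: 5.3
```

Request:
arm_command:
  deltas: [0,0,-1,0,0,0,0,0,0,-3,0,0,0,0,0,0,-3.5,0,0,0,0,0.4,2.4,-3.5,0,0,0,0,0.7,4.8,-3.5,0,0,0,0,1.1,7.2,-3.5,0,0,0,0,1.4,9.5,-3.5,0,0,0,0,1.4,9.5,-3.5,0,0,0,0,1.4,9.5,-1.5,0,0,0,0,1.4,9.5,0.5,0,0,0,0,1.4,9.5,1.5,0,0,0,0,1.4,9.5,2,0,0,0,0,1.4,9.5,2.2,0,0,0,0,1.4,9.5,2.3,0,0,0,0,1.4,9.5,2.4,0,0,0,0,1.4,9.5,2.45,0,0,0,0,1.4,9.5,2.5,0,0,0,0,1.4,9.5,2.55,0,0,0,0,1.4,9.5,2.6,0,0,0,0,1.4,9.5,2.6,0,0,0,0]

```text
t: 10.52
ee_pos: [0.5324, -0.089, 0.1183]
eef_rot: [-0.0, 1.0, -0.0, 0.0]
contact_force: [0.8, 0.7, 1.2]
grip_width: 0.001
gripper_force: 1.0
```

Request:
arm_command:
  deltas: [0,0,0.05,0,0,0,0,0,0,0.1,0,0,0,0,0,0,0.1,0,0,0,0]

```text
t: 10.9
ee_pos: [0.5325, -0.0891, 0.1182]
eef_rot: [0.0, 1.0, -0.0, 0.001]
contact_force: [-1.6, 1.0, 9.1]
grip_width: -0.0
gripper_force: 5.1
```

Request:
arm_command:
  deltas: [0,0,-1,0,0,0,0,0,0,-3,0,0,0,0,0,0,-4,0,0,0,0,0.8,2.2,-4,0,0,0,0,1.5,4.4,-4,0,0,0,0,2.2,6.7,-4,0,0,0,0,3,8.9,-4,0,0,0,0,3,8.9,-4,0,0,0,0,3,8.9,-2,0,0,0,0,3,8.9,-0.5,0,0,0,0,3,8.9,0.2,0,0,0,0,3,8.9,0.5,0,0,0,0,3,8.9,0.6,0,0,0,0,3,8.9,0.7,0,0,0,0,3,8.9,0.75,0,0,0,0,3,8.9,0.8,0,0,0,0,3,8.9,0.85,0,0,0,0,3,8.9,0.9,0,0,0,0,3,8.9,0.9,0,0,0,0]

```text
t: 13.28
ee_pos: [0.5624, -0.1781, 0.1084]
eef_rot: [0.0, 1.0, -0.0, 0.0]
contact_force: [0.7, -0.0, 2.0]
grip_width: -0.003
gripper_force: 1.1
```

Request:
arm_command:
  deltas: [0,0,0.05,0,0,0,0,0,0,0.1,0,0,0,0,0,0,0.1,0,0,0,0]

```text
t: 13.65
ee_pos: [0.5624, -0.1781, 0.1082]
eef_rot: [0.0, 1.0, -0.0, 0.001]
contact_force: [-1.3, 0.3, 9.7]
grip_width: -0.002
gripper_force: 4.7
```

All four domes are at their stops. I'll lift, move clear and check.

Request:
arm_command:
  deltas: [0,0,-1,0,0,0,0,0,0,-4,0,0,0,0,0,0,-8,0,0,0,0,0,0,-12,0,0,0,0,0,0,-16,0,0,0,0,-1,4,-16,0,0,0,0,-3,8,-16,0,0,0,0,-5,12,-16,0,0,0,0,-7,16,-16,0,0,0,0,-9,20,-16,0,0,0,0,-9,20,-16,0,0,0,0,-9,20,-16,0,0,0,0,-9,20,-16,0,0,0,0]

```text
t: 15.28
ee_pos: [0.4728, -0.3766, 0.2674]
eef_rot: [-0.0, 1.0, 0.001, 0.0]
contact_force: [-0.1, -0.3, 0.4]
grip_width: 0.002
gripper_force: 0.0
```

Run:
```python
from station import monitor, cams
import cv2,pickle,numpy as np
d=pickle.load(open('d0.pkl','rb'))
a=cams.capture('scene')['image'][135:210,150:320]; b=d['scene']['image'][135:210,150:320]
cv2.imwrite('pics/f.png',np.vstack([cv2.resize(i,None,fx=3.9,fy=3.9,interpolation=cv2.INTER_CUBIC) for i in(b,a)]))
s=monitor.observe(); print(s['t'],s['ee_pos'],s['contact_force'])
```

```text
15.325 [ 0.47281309 -0.37672972  0.26739286] [ 0.05459837  0.42036561 -0.63103468]
```

View pics/f.png

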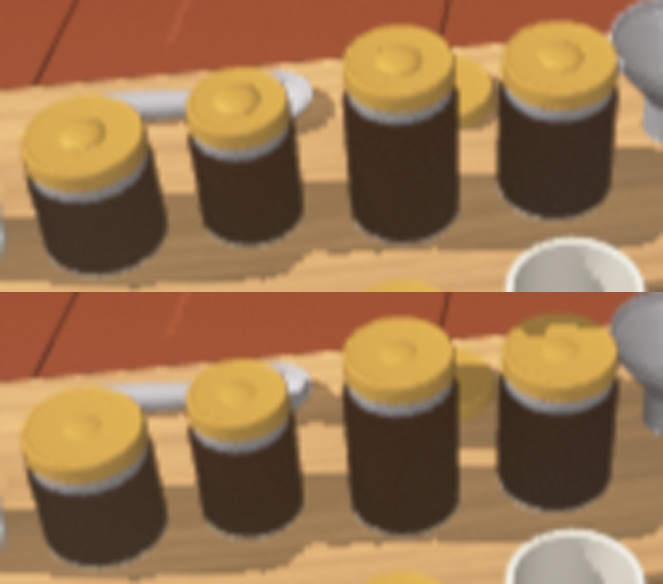

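The lower half (after) shows all four domes flattened, at (560,350), (398,350), (236,395) and (82,428). The jars are in the same places as in the upper half (before).

```bash
python3 -c "
from station import workorder
print(workorder.job_done())"
```

```text
the job is handed in; nothing more can be done
None
```

All four domes were pressed down to their stops from the robot's left to its right (b, a, d, c), the after-picture shows the jars standing where they were, the hand is clear, and the job is handed in; no verdict came back.

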